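Tuck the edge strip under the lap plate and hold it down

ROBOT

A 6-joint arm with a two-finger parallel gripper is mounted at the origin on a cart in front of the work surface, level with it; the furniture and walls round the work are solid. World frame = base frame: x ahead of the robot, y to its left, z up, the work surface at z = 0. Lengths are in mm, angles in rad, forces in N, time in s.
With the tool pointing down it reaches from about 300 to 775 mm from the base axis. Payload 14.6 kg.
Tool frame: the origin (TCP) lies on the mounting face of the last link; the fingertips stand 199 mm ahead of it and the grasp point (between the pads) lies 180 mm ahead of it; z points along the fingers, y is the line along which they close (so a half turn about z gives the same grasp; the last joint's range is limited). The gripper opens to 94 mm and grips with 3 to 60 N. Pads are 16 mm wide; open, the fingers measure 119 mm over their backs; the gripper's body (75 mm by 177 mm) begins 78 mm behind the grasp point.
Start: joints at [1.136, 0.3, 1.521, -0, 1.321, -0.067], TCP at [197.757, 513.208, 404.646] pointing down, gripper open.
Joint ranges: [-3.03, 3.03], [-0.79, 2.21], [0.23, 2.52], [-1.04, 4.18], [0, 3.07], [-2.55, 2.55]. Speed limits (rad/s): [2.22, 2.22, 2.57, 3.14, 3.14, 3.14].

INTERFACE

Orientations are given as [roll, pitch, yaw] about the fixed x, y, z axes, in that order (R = Rz(yaw) Ry(pitch) Rx(roll)).
In Python, from cell import manip gives the robot as it stands. The module is installed in compiled form; this text tells all that it offers.
- The arm moves only by the shell command python3 -m creep 'ROWS' [FORCE]. ROWS is a JSON object of lists of equal length, an entry for each row: "slide": the shift along the world's x, y, z in cm, a list of three; "turn": the turn about the world's z in rad; "claw": the opening, from 0 (shut) to 1 (fully open). A call has 1 to 8 rows; each row shifts and turns the commanded pose from where the row before left it; what a row does not reach is not made up. A row lasts 1/8 s, in which the tool goes at most 62.5 mm and 10.7 degrees, less where a joint would pass 70% of its speed; a pose out of reach is approached as far as the arm can. A call with a gripper value outside its range is refused whole. The fingers move at their own pace and stop on an object; FORCE is the grip in N (left out, the last holds). Time passes only in rows, so rows that do not move let the fingers close. It gives the time, the measured TCP pose, the force, the opening and the grip force at its end, in the units of the state.
- manip.read_state(): the state, without advancing time (a new reading comes with each control period).
- manip.camera(name): name is "side" or "top" or "wrist"; returns (picture, depth): 420x560x3 uint8, red, green, blue; 420x560 float32, mm along the optical axis (not along the pixel's ray), 0 where there is no reading.
- manip.calibration(name): a dict with "intrinsics" (3x3 intrinsics, pixels), "pose" (4x4, takes a point from camera to world coordinates). Camera axes: x right, y up, looking along -z (the intrinsics and any distortion apply to the point x, -y, -z); pixel columns grow to the right and rows downward; lengths in mm; the calibration is good to about 2 mm. A picture is of the moment at which its call begins: read the wrist's pose just before it. calibration takes no time and is no camera call; for the wrist camera it gives the pose at the moment of the call.
- manip.sign_off(): hands the job in; it is judged then, once.
Trained networks look in the newest picture that a camera, given by its name, has taken for a name from the list of things; names that differ only in an ending like _2 or _b are one class to them, and where a whole thing is asked for, a point or a joint stands for the part that bears it (a point fixed in the world has none). Each returns a list of dicts, best first, with "score" (0 to 1); they miss things now and then, are a little off and sometimes report something else, mostly with a low value. They report only what shows in the picture. A call takes as long as a camera call.
- manip.cut_out(query, camera): "mask" (420x560 bool, what is visible of it) and "position" ([column, row] in pixels, amid what is visible of it).
The state is a dict: "clock": time; "joints": joint angles; "qd": joint speeds; "effort": joint torques, N m; "eef_pos": TCP position; "eef_rot": TCP orientation; "wrist_force": force on the tool from outside, world axes, zero at the start; "moment": the same for the moment, N m; "finger_gap": finger opening in mm; "finger_force": force on a finger pad.
Only numpy, scipy, OpenCV 4.12 (cv2) and the standard library are available. Lean on these libraries where they do the work, as an engineer would, in place of code of your own. Each camera call takes 0.05 s, during which the arm holds its last target. There are 200 camera calls.

TASK

Swing the red-handled toggle clamp back over centre so that it stays open, and take the aluminium edge strip out of the nest. Lay it on the grey deck of the lining board and slide its flat edge under the green lap plate, without lifting the plate, until it is fully home against the stop, square to it and midway along it. Finish while still holding the strip there, pressed firmly flat on the deck, with the clamp left open and the loose bottle, cup and pink bar not disturbed.

Things in the scene. Friction and masses are not known exactly. Their poses are not given: they have to be found in the camera images.
- nest: Fixed plywood nest, 160 mm (x) x 130 mm (y) x 30 mm; at the start it carries the strip on its bed, 30 mm above the worktop, between two low side rails (7 mm high). Origin on the worktop under the middle of where the strip lies; its x axis points from the strip's upstand to the toggle clamp, 70 mm on. It may stand to the left or the right of the lining board.
- clamp (a joint): Toggle clamp on the nest, one hinge along the nest's y axis. 0 rad: closed, its rubber foot rests on the strip's leaf; grows as the red grip is pushed away from the strip (nest +x) and the arm lifts; stop at 1.25. The weight of the grip holds it: it falls shut below about 0.4 rad and falls open, and stays there, beyond it. A push of about 1 N at the grip moves it.
- clamp_pivot (a point): The clamp's hinge, 56 mm above the worktop, 70 mm from the nest's origin along its x.
- clamp_grip (a point): Middle of the clamp's red grip (a round bar of 20 mm diameter, about 60 mm long, 66 mm from the hinge at its middle, top end 98 mm from it). Closed, it leans 0.36 rad from upright to the strip's side; the clamp's steel arm and foot lie below it and reach 50 mm from the hinge towards the strip, their upper face about 11 mm above the hinge.
- strip_rib (a point): Middle of the upstand of the loose aluminium edge strip (0.13 kg). The strip is a flat leaf, 85 mm (x) x 90 mm (y) x 4 mm, with an upstand 8 mm thick (x), 60 mm long (y) and 35 mm high above the leaf along its rear edge. This point lies halfway up, 22 mm above the leaf's underside and 17 mm below the upstand's top, and 81 mm behind the leading edge. Its x axis points to the leading edge, its z axis up. Pinch the upstand across its 8 mm.
- strip_edge (a point): Middle of the strip's leading edge (the edge to be tucked), at the height of the leaf's underside; axes as those of the strip.
- board: Fixed lining board, 180 mm (x) x 150 mm (y). Origin on the worktop under its middle; its x axis points from the open front of the deck to the lap plate and stop.
- deck: The board's flat grey top, on which the strip is laid and slid, 30 mm above the worktop; it reaches from 89 mm before to 55 mm behind the board's origin, where the stop begins.
- lap_edge (a point): Middle of the lower front edge of the green lap plate at rest: 7 mm above the deck, 25 mm from the board's origin along its x, 30 mm before the stop. The slot between plate and deck is 7 mm high and 120 mm wide.
- lap (a joint): Hinge of the green lap plate (55 mm long, 140 mm wide, 5 mm thick), along its rear edge. 0 rad at rest; grows as its front edge is lifted (about 1 mm for 0.018 rad). It is light and sprung down.
- stop_mid (a point): Middle of the stop's face under the lap plate, at deck height, 55 mm from the board's origin along its x; axes as those of the board. The strip is home when its leading edge touches the stop here.
- bottle: Loose bystander: white spirit bottle with blue label, 62 mm diameter, 159 mm high; origin under its middle.
- cup: Loose bystander: white mixing cup, 79 mm diameter, 88 mm high; origin under its middle.
- rose_bar: Loose bystander: pink cast bar, 72 x 102 x 24 mm; origin under its middle.

How it is judged:
By the outcome, as a careful person would: the job done as asked, in the order asked, and still so for the second after the job is handed in, while the arm keeps its last pose, push and grip.
It also fails if it takes over 51 s, if anything falls off the work surface, if the arm or the gripper's body presses on something with over 40 N, if the wrist force passes 120 N, or if a joint passes its speed limit or range.

## Working session

There is one attempt and no reset: what is moved stays moved. The work goes in short steps, Python scripts to look and compute and a shell command to move; the robot and the scene stay as the last step left them, time stands still between calls to the robot, and variables do not carry over. Pictures are saved under pics/ and viewed, at most 10 in all, crops included, and the job is handed in when it is done.

```bash
mkdir -p pics
cat > h.py <<'E'
import numpy as np, cv2
from cell import manip
def pts(name, depth, mask=None):
    c=manip.calibration(name); K=np.array(c["intrinsics"]); T=np.array(c["pose"])
    v,u=np.nonzero((depth>0) if mask is None else (mask&(depth>0)))
    d=depth[v,u]
    X=np.c_[(u-K[0,2])/K[0,0]*d, -(v-K[1,2])/K[1,1]*d, -d]
    return X@T[:3,:3].T+T[:3,3]
def save(n,p): cv2.imwrite(f"pics/{n}.png",cv2.cvtColor(p,cv2.COLOR_RGB2BGR))
E
python3 - <<'E'
from h import *
s=manip.read_state(); print(s)
for n in("top","side"):
    p,d=manip.camera(n); save(n+"0",p)
    print(n,{k:np.round(v,3).tolist() if hasattr(v,'__len__') else v for k,v in manip.calibration(n).items()})
    for q in("nest","clamp_grip","strip_rib","board","lap_edge","bottle","cup","rose_bar"):
        for r in manip.cut_out(q,n)[:2]:
            P=pts(n,d,r["mask"])
            print(n,q,round(r["score"],2),np.round(r["position"]),len(P), np.round(np.median(P,0)) if len(P) else None, np.round(np.percentile(P,[3,97],axis=0)).tolist() if len(P) else None)
E
```

```text
{'clock': 0.0, 'joints': array([ 1.13638554e+00,  3.00498889e-01,  1.52158932e+00, -2.32100192e-05,
        1.32071819e+00, -6.66253808e-02]), 'qd': array([-5.83078595e-05, -1.83408890e-03, -2.59712586e-04, -5.78554295e-05,
       -6.70977319e-04, -1.78722972e-03]), 'effort': array([ 1.19533186e-03, -5.31805408e+01, -3.52741063e+01,  7.09229009e-02,
        2.42983690e-02, -1.23315979e-05]), 'eef_pos': array([197.75664733, 513.18452461, 404.06746471]), 'eef_rot': array([-3.14038011e+00, -5.83748769e-05,  2.77381297e+00]), 'wrist_force': array([-0.46974552,  0.07293405,  0.00414511]), 'moment': array([-0.01882189,  0.00312293, -0.03845948]), 'finger_force': 0.0, 'finger_gap': 93.9296208712745}
top {'intrinsics': [[507.745, 0.0, 285.5], [0.0, 507.745, 203.716], [0.0, 0.0, 1.0]], 'pose': [[0.099, 0.781, -0.617, -756.766], [-0.995, 0.082, -0.056, -148.954], [0.007, 0.62, 0.785, 1693.337], [0.0, 0.0, 0.0, 1.0]]}
side {'intrinsics': [[540.979, 0.0, 276.824], [0.0, 540.979, 210.448], [0.0, 0.0, 1.0]], 'pose': [[1.0, -0.02, -0.006, 470.113], [0.005, 0.478, -0.878, -1748.991], [0.021, 0.878, 
[... 300 characters left out ...]
9.0], [535.0, 44.0, 69.0]]
side board 0.84 [276. 201.] 1043 [487. 208.  30.] [[394.0, 140.0, 3.0], [582.0, 313.0, 50.0]]
side lap_edge 0.66 [294. 208.] 151 [544. -13.  93.] [[524.0, -22.0, 32.0], [566.0, 14.0, 146.0]]
side lap_edge 0.55 [278. 197.] 920 [487. 208.  30.] [[397.0, 146.0, 6.0], [578.0, 299.0, 47.0]]
side bottle 0.6 [259. 160.] 439 [404. 471.  81.] [[373.0, 453.0, 9.0], [431.0, 496.0, 155.0]]
side cup 0.76 [247. 312.] 856 [ 399. -561.   60.] [[368.0, -580.0, 8.0], [431.0, -504.0, 88.0]]
side rose_bar 0.65 [250. 257.] 381 [ 395. -211.   22.] [[359.0, -243.0, 4.0], [430.0, -157.0, 29.0]]
side rose_bar 0.26 [294. 210.] 143 [543. -13.  91.] [[524.0, -22.0, 40.0], [564.0, 2.0, 146.0]]
```

Run:
```python
import cv2,numpy as np
a=cv2.imread("pics/top0.png");b=cv2.imread("pics/side0.png")
c=cv2.resize(b[140:300,200:360],(600,600),interpolation=cv2.INTER_CUBIC)
cv2.imwrite("pics/m0.png",np.hstack([cv2.resize(a,(400,300)),cv2.resize(b,(400,300))]))
cv2.imwrite("pics/c0.png",c)
```

```text
(no output)
```

View pics/m0.png

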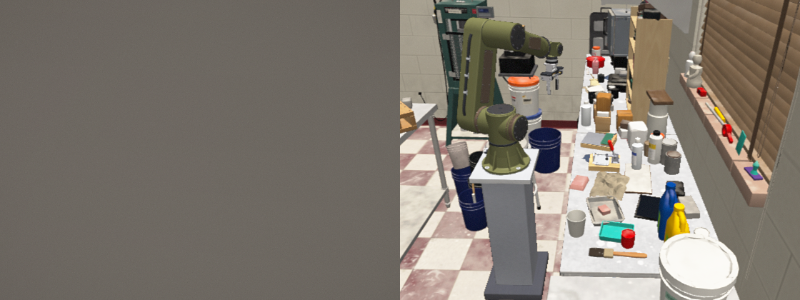

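View pics/c0.png

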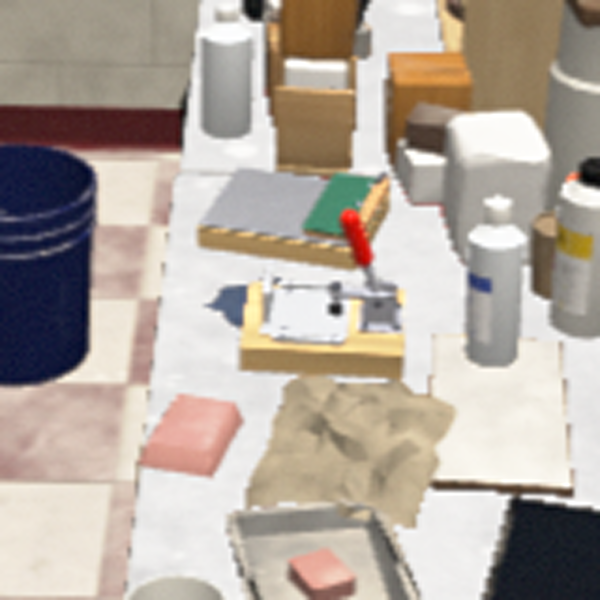

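The top camera is blocked (uniform grey). The side picture shows the nest near (300,238), the board near (278,195), the red grip near (295,203), and the labelled bottle near (332,215) behind the nest. I'll go over the work and look with the wrist camera.

```bash
python3 -m creep '{"slide":[[3,-5.2,1],[3,-5.2,1],[3,-5.2,1],[3,-5.2,1],[3,-5.2,1],[3,-5.2,0],[3,-5.2,0],[3,-5.2,0]],"turn":[-0.15,-0.15,-0.15,-0.15,-0.15,-0.15,-0.15,-0.153],"claw":[1,1,1,1,1,1,1,1]}'
python3 - <<'E'
from h import *
p,d=manip.camera("wrist"); save("w0",p)
T=np.array(manip.calibration("wrist")["pose"]);print(T.round(3).tolist()); print(manip.read_state()["eef_pos"],manip.read_state()["eef_rot"])
for q in("nest","clamp_grip","strip_rib","strip_edge","board","lap_edge","lap","bottle","cup","rose_bar"):
    for r in manip.cut_out(q,"wrist")[:2]:
        P=pts("wrist",d,r["mask"])
        print(q,round(r["score"],2),np.round(r["position"]),len(P), np.round(np.median(P,0)) if len(P) else None, np.round(np.percentile(P,[3,97],axis=0)).tolist() if len(P) else None)
E
```

```text
clock: 1.9
eef_pos: [438.3, 95.3, 454.9]
eef_rot: [3.141, -0.0, 1.566]
wrist_force: [0.9, 0.8, -0.3]
finger_gap: 94.0
finger_force: 0.0
[[1.0, 0.016, 0.004, 441.719], [-0.017, 0.967, 0.255, 164.615], [0.0, -0.255, 0.967, 434.196], [0.0, 0.0, 0.0, 1.0]]
[440.61005457  90.75487758 454.61100867] [3.14077449e+00 1.42705212e-03 1.55422220e+00]
nest 0.72 [352. 227.] 6769 [521.  20.  29.] [[439.0, -68.0, 16.0], [592.0, 58.0, 137.0]]
nest 0.55 [244. 391.] 2197 [ 390. -198.   23.] [[354.0, -232.0, 5.0], [425.0, -165.0, 24.0]]
clamp_grip 0.63 [365. 277.] 609 [530.  -5.  66.] [[520.0, -14.0, 37.0], [538.0, 0.0, 147.0]]
strip_rib 0.76 [327. 260.] 4620 [495.   5.  33.] [[456.0, -43.0, 31.0], [536.0, 42.0, 68.0]]
strip_edge 0.67 [326. 256.] 4718 [494.   6.  33.] [[456.0, -42.0, 31.0], [537.0, 43.0, 68.0]]
board 0.95 [332.  56.] 21492 [491. 228.  30.] [[398.0, 162.0, 28.0], [570.0, 279.0, 44.0]]
lap_edge 0.6 [348. 226.] 7258 [519.  26.  29.] [[438.0, -64.0, 6.0], [592.0, 64.0, 141.0]]
lap 0.58 [371.  62.] 6754 [532. 223.  41.] [[500.0, 162.0, 40.0], [565.0, 277.0, 43.0]]
rose_bar 0.21 [325. 255.] 4599 [494.   7.  33.] [[456.0, -41.0, 32.0], [536.0, 43.0, 68.0]]
```

View pics/w0.png

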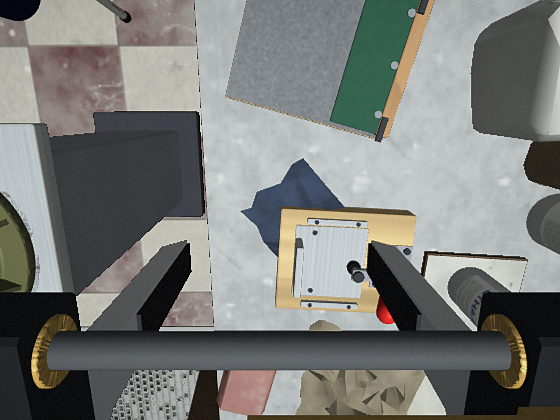

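The wrist picture shows the nest around (348,258), strip rib at left near x=299, clamp grip red at (388,312), board at the top (deck corner (227,97)), turned about −0.27 rad, and bottle at (480,292). I'll shift to see the full board and fit poses.

```bash
python3 -m creep '{"slide":[[2,4,0],[2,4,0],[0,2,0],[0,0,0],[0,0,0]],"turn":[0,0,0,0,0],"claw":[1,1,1,1,1]}'
cat > fit.py <<'E'
from h import *
def rect(P,tag):
    (c,(w,h),a)=cv2.minAreaRect(P[:,:2].astype(np.float32)); a=np.radians(a)
    a=(a+np.pi/4)%(np.pi/2)-np.pi/4
    ax=np.array([np.cos(a),np.sin(a)]);q=P[:,:2]@np.array([ax,[-ax[1],ax[0]]]).T
    lo,hi=np.percentile(q,[.5,99.5],axis=0); m=(lo+hi)/2
    print(tag,"n",len(P),"yaw",round(a,4),"size",(hi-lo).round(1),"centre",(m[0]*ax+m[1]*np.array([-ax[1],ax[0]])).round(1),"z",P[:,2].mean().round(1))
E
python3 - <<'E'
from fit import *
p,d=manip.camera("wrist"); save("w1",p)
np.savez("w1",p=p,d=d,X=0)
H=cv2.cvtColor(p,cv2.COLOR_RGB2HSV)
print(manip.read_state()["eef_pos"])
m={}
for q in("nest","strip_rib","board","lap","clamp_grip","bottle"):
    for r in manip.cut_out(q,"wrist")[:2]:
        P=pts("wrist",d,r["mask"]); print(q,round(r["score"],2),np.round(r["position"]),np.round(np.median(P,0)))
        m.setdefault(q,r["mask"])
er=lambda x:cv2.erode(x.astype(np.uint8),np.ones((2,2)))>0
if "board" in m:
    P=pts("wrist",d,m["board"]); rect(P[(P[:,2]>25)&(P[:,2]<50)],"board all")
    g=m["board"]&(H[...,0]>60)&(H[...,0]<95)&(H[...,1]>100)
    P=pts("wrist",d,g); rect(P[(P[:,2]>33)],"plate")
    P=pts("wrist",d,m["board"]&(H[...,1]<40)); rect(P[(P[:,2]<34)&(P[:,2]>26)],"deck")
if "strip_rib" in m:
    P=pts("wrist",d,m["strip_rib"]); rect(P[(P[:,2]<38)&(P[:,2]>26)],"leaf"); rect(P[(P[:,2]>60)&(P[:,2]<75)],"rib top")
if "nest" in m:
    P=pts("wrist",d,m["nest"]); rect(P[(P[:,2]<45)&(P[:,2]>24)],"nest")
P=pts("wrist",d,(H[...,1]>170)&((H[...,0]<8)|(H[...,0]>172))); P=P[(P[:,0]>480)&(P[:,0]<620)&(abs(P[:,1])<80)]; print("grip",len(P),P.min(0).round(),P.max(0).round())
E
```

```text
clock: 3.08
eef_pos: [477.4, 196.6, 454.8]
eef_rot: [3.141, 0.0, 1.571]
wrist_force: [-0.7, 0.7, -0.0]
finger_gap: 94.2
finger_force: 0.0
[477.45639007 196.43493361 454.91324777]
nest 0.67 [332. 309.] [538.  32.  30.]
strip_rib 0.92 [294. 320.] [497.  27.  34.]
board 0.82 [288. 142.] [489. 241.  30.]
lap 0.7 [333. 156.] [536. 227.  42.]
clamp_grip 0.81 [345. 393.] [542.  -0. 131.]
bottle 0.56 [285. 141.] [488. 242.  30.]
bottle 0.17 [333. 154.] [537. 228.  42.]
board all n 22074 yaw -0.2774 size [176.1 146.2] centre [487.4 236.6] z 34.0
plate n 5841 yaw -0.269 size [ 50.2 137.4] centre [536. 223.] z 41.5
deck n 14239 yaw -0.274 size [141.5 146.1] centre [470.5 241.2] z 29.6
leaf n 1606 yaw -0.0193 size [82.1 36.4] centre [499.   25.3] z 33.3
rib top n 31 yaw -0.0281 size [ 7.1 58. ] centre [460.7   1.6] z 64.7
nest n 4332 yaw -0.0588 size [157.6 129.1] centre [516.2  -5.1] z 30.4
grip 811 [528. -12.  96.] [562.   4. 149.]
```

View pics/w1.png

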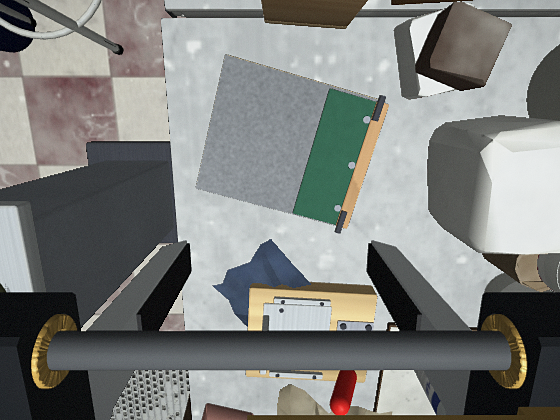

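Second picture: board fully visible, deck corners (224,55)/(196,188), plate (295–385, 90–228); nest at (312,330), grip (343,390). The fits agree with the given sizes. Next: open the clamp with closed fingers.

```bash
python3 -m creep '{"slide":[[0.4,-5,0],[0.4,-5,0],[0.4,-5,0],[0.4,-5,0],[0,0,-4.3],[0,0,-4.3],[0,0,-4.3],[0,0,0]],"turn":[0,0,0,0,0,0,0,0],"claw":[0,0,0,0,0,0,0,0]}' 20
python3 -m creep '{"slide":[[2,0,0],[2,0,0],[2,0,0],[1.6,0,0],[1.6,0,0],[0.4,0,0],[0,0,0]],"turn":[0,0,0,0,0,0,0],"claw":[0,0,0,0,0,0,0]}'
```

```text
clock: 4.42
eef_pos: [493.4, -2.9, 323.7]
eef_rot: [-3.137, -0.0, 1.571]
wrist_force: [1.4, 0.1, 1.1]
finger_gap: 17.6
finger_force: 0.0
clock: 5.3
eef_pos: [589.7, -2.8, 326.7]
eef_rot: [3.141, 0.0, 1.571]
wrist_force: [0.7, -0.1, -0.1]
finger_gap: 0.4
finger_force: 0.0
```

```bash
python3 -m creep '{"slide":[[0,0,4.5],[0,0,4.5],[-4,2.8,0.3],[-4,2.8,0],[-4,2.8,0],[0,0,0],[0,0,0]],"turn":[0,0,0,0,0,0,0],"claw":[0,0,1,1,1,1,1]}'
python3 - <<'E'
from fit import *
print(manip.read_state()["eef_pos"])
p,d=manip.camera("wrist"); save("w2",p)
H=cv2.cvtColor(p,cv2.COLOR_RGB2HSV)
r=manip.cut_out("strip_rib","wrist"); print([round(x["score"],2) for x in r],r[0]["position"])
P=pts("wrist",d,r[0]["mask"]); rect(P[(P[:,2]<38)&(P[:,2]>26)],"leaf"); rect(P[(P[:,2]>62)&(P[:,2]<75)],"rib top")
A=pts("wrist",d); A=A[(abs(A[:,0]-515)<110)&(abs(A[:,1])<80)]
rect(A[(A[:,0]<480)&(A[:,2]>62)&(A[:,2]<75)],"rib all")
Q=A[(A[:,2]<45)&(A[:,2]>26)]; rect(Q,"nest")
P=pts("wrist",d,(H[...,1]>170)&((H[...,0]<8)|(H[...,0]>172))); P=P[(P[:,0]>480)&(P[:,0]<700)&(abs(P[:,1])<80)]; print("grip",len(P),P.min(0).round(),P.max(0).round())
B=A[(A[:,0]>500)&(A[:,2]>75)&(A[:,2]<180)]; print("arm",np.percentile(B,[2,50,98],axis=0).round().tolist())
E
```

```text
clock: 6.18
eef_pos: [469.7, 81.0, 419.3]
eef_rot: [3.14, 0.0, 1.571]
wrist_force: [0.9, 1.1, -0.3]
finger_gap: 47.4
finger_force: 0.0
[469.74960951  81.02201613 419.28151101]
[0.7] [295.7, 263.5]
leaf n 4477 yaw -0.0591 size [82.2 88.8] centre [497.6  -2.7] z 32.9
rib top n 448 yaw -0.0608 size [ 7.9 58.6] centre [459.4  -0. ] z 67.6
rib all n 448 yaw -0.0608 size [ 7.9 58.6] centre [459.4  -0. ] z 67.6
nest n 11221 yaw -0.0656 size [156.8 127.8] centre [515.5  -5.9] z 31.3
grip 186 [594. -14.   4.] [662.  -1.  97.]
arm [[558.0, -12.0, 76.0], [594.0, -4.0, 88.0], [618.0, -2.0, 104.0]]
```

View pics/w2.png

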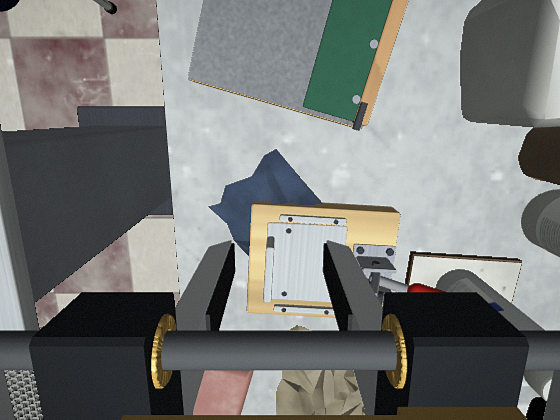

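The picture confirms the clamp stands open (grip lying at (425,288), arm up at (375,270)), strip clear at (300,262), rib at (270,268). Grasping now.

```bash
python3 -m creep '{"slide":[[-0.5,-4,0],[-0.5,-4.1,0],[0,0,-5],[0,0,-5],[0,0,-4],[0,0,-2.5],[0,0,-1.2],[0,0,0]],"turn":[-0.03,-0.03,0,0,0,0,0,0],"claw":[0.45,0.45,0.45,0.45,0.45,0.45,0.45,0.45]}' 45
python3 -m creep '{"slide":[[0,0,-0.2],[0,0,-0.2],[0,0,0],[0,0,0],[0,0,0],[0,0,0],[0,0,0]],"turn":[0,0,0,0,0,0,0],"claw":[0.45,0.45,0,0,0,0,0]}'
```

```text
clock: 7.28
eef_pos: [460.0, -0.1, 241.4]
eef_rot: [-3.141, -0.0, 1.51]
wrist_force: [0.8, -0.6, 0.8]
finger_gap: 42.1
finger_force: 0.0
clock: 8.15
eef_pos: [459.8, 0.2, 237.7]
eef_rot: [3.141, 0.0, 1.511]
wrist_force: [0.1, 1.1, 0.6]
finger_gap: 8.0
finger_force: 45.0
```

```bash
python3 -m creep '{"slide":[[0,0,1.5],[-2,0,1],[-2.3,0,2],[0,0,3],[0,4,0],[0,5,0],[0,5,0],[0,5,0]],"turn":[0,0,0,0,-0.05,-0.05,-0.05,-0.063],"claw":[0,0,0,0,0,0,0,0]}'
python3 -m creep '{"slide":[[0,4,0],[0,2.6,-0.5],[0,0,-2],[0,0,-2],[0,0,0],[0,0,0]],"turn":[0,0,0,0,0,0],"claw":[0,0,0,0,0,0]}'
python3 - <<'E'
from fit import *
print(manip.read_state()["eef_pos"],manip.read_state()["eef_rot"])
p,d=manip.camera("wrist"); save("w3",p)
c=manip.calibration("wrist");np.savez("w3",p=p,d=d)
A=pts("wrist",d); A=A[(abs(A[:,0]-480)<130)&(abs(A[:,1]-240)<110)]
for z in range(20,120,4): print(z,((A[:,2]>z)&(A[:,2]<=z+4)).sum(),end='; ')
for q in("strip_rib","board","lap"):
    for r in manip.cut_out(q,"wrist")[:1]:
        P=pts("wrist",d,r["mask"]); print(q,round(r["score"],2),np.round(r["position"])); rect(P,q)
E
```

```text
clock: 9.15
eef_pos: [416.4, 191.8, 313.7]
eef_rot: [3.141, -0.001, 1.296]
wrist_force: [0.9, -0.5, -1.1]
finger_gap: 7.6
finger_force: 45.0
clock: 9.9
eef_pos: [417.0, 256.3, 268.8]
eef_rot: [3.141, -0.001, 1.298]
wrist_force: [-0.6, -0.5, -1.5]
finger_gap: 7.9
finger_force: 45.0
[416.99175366 256.25565862 268.82631518] [ 3.14073104e+00 -8.41275488e-04  1.29760069e+00]
20 245; 24 602; 28 14681; 32 43; 36 495; 40 20959; 44 1489; 48 66; 52 0; 56 0; 60 1945; 64 14362; 68 59; 72 105; 76 156; 80 170; 84 184; 88 204; 92 225; 96 1720; 100 632; 104 232; 108 239; 112 283; 116 337; strip_rib 0.97 [353. 234.]
strip_rib n 18715 yaw -0.2721 size [84.3 82.8] centre [454.4 248.4] z 68.5
board 0.67 [461. 177.]
board n 38356 yaw -0.2574 size [176.3 136.5] centre [488.6 242.3] z 36.7
lap 0.87 [484. 222.]
lap n 18020 yaw -0.2692 size [ 50.9 130. ] centre [536.4 226.5] z 41.1
```

View pics/w3.png

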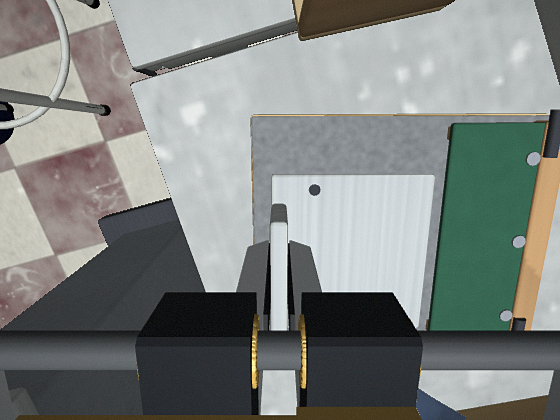

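The strip hangs level in the grip, leaf at (355,240), leading edge ~(431,250), lap plate edge (450,125)–(428,330). Fit edges to get relative angle and offset.

```bash
cat > edges.py <<'E'
from fit import *
def line(P,along,a0,lo=10,hi=90,sign=1):
    # extreme edge of P: 'along'=1 => front/back edge (normal x'), fit normal vs tangential
    R=np.array([[np.cos(a0),np.sin(a0)],[-np.sin(a0),np.cos(a0)]]); q=P[:,:2]@R.T
    t,n=(q[:,1],q[:,0]) if along==1 else (q[:,0],q[:,1])
    e=np.arange(np.percentile(t,lo),np.percentile(t,hi),3.0); T=[];N=[]
    for a in e:
        s=n[(t>=a)&(t<a+3)]
        if len(s)>5: T.append(a+1.5);N.append(np.percentile(s,98 if sign>0 else 2))
    T=np.array(T);N=np.array(N)
    for _ in range(3):
        k=np.polyfit(T,N,1);r=abs(N-np.polyval(k,T));g=r<max(1.0,2*np.median(r));T,N=T[g],N[g]
    ang=a0+(-np.arctan(k[0]) if along==1 else np.arctan(k[0]))
    return round(ang,4),k,len(T)
def report(p,d,zs,xy=(487.4,236.6),a0=-0.272):
    R=np.array([[np.cos(a0),np.sin(a0)],[-np.sin(a0),np.cos(a0)]])
    H=cv2.cvtColor(p,cv2.COLOR_RGB2HSV)
    rel=lambda P:np.c_[(P[:,:2]-xy)@R.T,P[:,2]]
    g=(H[...,0]>60)&(H[...,0]<95)&(H[...,1]>100)
    L=rel(pts("wrist",d,g)); L=L[(L[:,2]>34)&(L[:,2]<60)&(abs(L[:,0]-50)<45)]
    A=rel(pts("wrist",d,~g)); A=A[(abs(A[:,1])<110)&(abs(A[:,0])<120)]
    D=A[(A[:,2]>26)&(A[:,2]<32.5)&(A[:,0]<25)]
    S=A[(A[:,2]>zs-4)&(A[:,2]<zs+4)&(A[:,0]<60)]
    for n,P,al,s in(("lap front",L,1,-1),("lap +y",L,0,1),("deck rear",D,1,-1),("deck +y",D,0,1),("strip lead",S,1,1),("strip +y",S,0,1)):
        a,k,c=line(P,al,0.,sign=s); print(n,"yaw",round(a+a0,4),"pos@0 %.1f"%np.polyval(k,0),"med z %.1f"%np.median(P[:,2]),c,len(P))
E
python3 - <<'E'
from edges import *
z=np.load("w3.npz"); report(z["p"],z["d"],64.5)
E
```

```text
lap front yaw -0.2692 pos@0 25.0 med z 41.1 35 17514
lap +y yaw -0.2664 pos@0 66.7 med z 41.1 14 17514
deck rear yaw -0.3333 pos@0 -90.8 med z 29.2 14 12918
deck +y yaw -0.2699 pos@0 72.2 med z 29.2 34 12918
strip lead yaw -0.2654 pos@0 5.5 med z 64.3 19 16319
strip +y yaw -0.2804 pos@0 42.7 med z 64.3 21 16319
```

```bash
python3 -m creep '{"slide":[[0,0,-1.2],[0,0,-1.2],[0,0,-0.4],[0,0,-0.2],[0,0,0],[0,0,0]],"turn":[0,0,0,0,0,0],"claw":[0,0,0,0,0,0]}' 60
python3 -m creep '{"slide":[[0,0,-0.1],[0,0,-0.1],[0,0,0]],"turn":[0,0,0],"claw":[0,0,0]}'
python3 - <<'E'
from edges import *
print(manip.read_state()["eef_pos"],manip.read_state()["wrist_force"])
p,d=manip.camera("wrist"); np.savez("w4",p=p,d=d); report(p,d,35);
E
```

```text
clock: 10.85
eef_pos: [416.8, 256.2, 237.7]
eef_rot: [3.141, -0.0, 1.298]
wrist_force: [-0.3, -0.6, -0.7]
finger_gap: 7.7
finger_force: 60.0
clock: 11.22
eef_pos: [416.8, 256.3, 237.7]
eef_rot: [3.141, -0.0, 1.298]
wrist_force: [-14.0, -6.4, 30.8]
finger_gap: 7.4
finger_force: 60.0
[416.80287787 256.28598128 237.65313142] [-14.02051164  -6.37762808  30.79604195]
lap front yaw -0.268 pos@0 24.9 med z 41.5 30 18655
lap +y yaw -0.2723 pos@0 67.1 med z 41.5 9 18655
deck rear yaw -0.3084 pos@0 -89.3 med z 29.6 21 19810
deck +y yaw -0.2768 pos@0 72.1 med z 29.6 32 19810
strip lead yaw -0.2637 pos@0 5.9 med z 33.6 19 16834
strip +y yaw -0.2765 pos@0 43.3 med z 33.6 21 16834
```

```bash
python3 -m creep '{"slide":[[0,0,0.14],[0.61,-0.30,0],[0.64,-0.18,0],[0.64,-0.18,0],[0.64,-0.18,0],[0.64,-0.18,0],[0.64,-0.18,0],[0,0,0]],"turn":[0,0,0,0,0,0,0,0],"claw":[0,0,0,0,0,0,0,0]}'
python3 -m creep '{"slide":[[0,0,0],[0,0,0]],"turn":[0,0],"claw":[0,0]}'
python3 - <<'E'
from edges import *
print(manip.read_state()["eef_pos"],manip.read_state()["wrist_force"])
p,d=manip.camera("wrist"); save("w5",p);np.savez("w5",p=p,d=d); report(p,d,35);
E
```

```text
clock: 12.28
eef_pos: [455.4, 244.3, 237.7]
eef_rot: [3.141, -0.001, 1.298]
wrist_force: [-0.7, 0.9, 8.3]
finger_gap: 7.5
finger_force: 60.0
clock: 12.52
eef_pos: [455.3, 244.3, 237.7]
eef_rot: [3.14, -0.001, 1.298]
wrist_force: [-0.6, -0.1, 7.1]
finger_gap: 7.7
finger_force: 60.0
[455.2521665  244.33300134 237.68180613] [-0.58505024 -0.06529035  7.07865062]
lap front yaw -0.2656 pos@0 25.5 med z 41.5 23 19864
lap +y yaw -0.2618 pos@0 66.9 med z 41.5 14 19864
deck rear yaw -0.2965 pos@0 -88.3 med z 29.6 24 23447
deck +y yaw -0.2586 pos@0 72.5 med z 29.6 30 23447
strip lead yaw -0.2604 pos@0 25.3 med z 33.6 18 11610
strip +y yaw -0.2848 pos@0 42.5 med z 33.6 13 11610
```

View pics/w5.png

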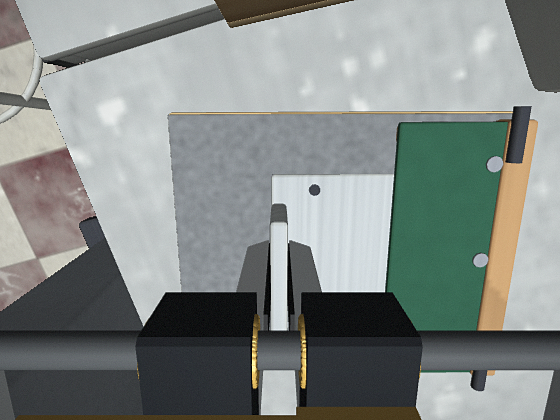

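Picture: the leaf's edge is under the plate (plate's front edge (398,123)–(387,330), leaf edge line at row 174 parallel to the deck edge at row 113); plate height is unchanged. Creep towards the stop, watching force.

```bash
python3 -m creep '{"slide":[[0.19,-0.05,0],[0.19,-0.06,0],[0.19,-0.05,0],[0,0,0],[0,0,0]],"turn":[0.003,0,0,0,0],"claw":[0,0,0,0,0]}'
python3 -m creep '{"slide":[[0.1,-0.03,0],[0,0,0]],"turn":[0,0],"claw":[0,0]}'
```

```text
clock: 13.2
eef_pos: [460.6, 242.9, 237.7]
eef_rot: [-3.141, -0.001, 1.301]
wrist_force: [-7.2, 0.4, 11.5]
finger_gap: 7.5
finger_force: 60.0
clock: 13.45
eef_pos: [461.5, 242.6, 237.7]
eef_rot: [-3.141, -0.001, 1.301]
wrist_force: [-7.7, 2.0, 11.2]
finger_gap: 7.2
finger_force: 60.0
```

Run:
```python
# slopes of deck +y edge vs strip +y edge in picture w5 (both level with image rows)
import cv2,numpy as np
g=cv2.cvtColor(cv2.imread("pics/w5.png"),cv2.COLOR_BGR2GRAY).astype(float)
s=np.diff(cv2.GaussianBlur(g,(3,3),0),axis=0)
for n,c0,c1,r0,r1,sg in(("strip",280,385,166,182,1),("deck",180,490,105,122,-1)):
    x=np.arange(c0,c1);w=np.clip(sg*s[r0:r1,c0:c1],0,None)**2;y=(w*np.arange(r0,r1)[:,None]).sum(0)/w.sum(0)
    k=np.polyfit(x,y,1);r=abs(y-np.polyval(k,x));m=r<1;print(n,np.polyfit(x[m],y[m],1).round(4),m.sum())
```

```text
strip [-1.210000e-02  1.781777e+02] 105
deck [1.890000e-02 1.070052e+02] 74
```

```bash
python3 -m creep '{"slide":[[0.1,-0.03,0],[0,0,0]],"turn":[0,0],"claw":[0,0]}'; python3 -m creep '{"slide":[[0.1,-0.03,0],[0,0,0]],"turn":[0,0],"claw":[0,0]}'; python3 -c "
from cell import manip;s=manip.read_state();print(s['moment'])"
```

```text
clock: 13.7
eef_pos: [462.4, 242.4, 237.7]
eef_rot: [-3.141, -0.001, 1.301]
wrist_force: [-9.7, 3.2, 12.6]
finger_gap: 7.4
finger_force: 60.0
clock: 13.95
eef_pos: [462.8, 242.4, 237.7]
eef_rot: [-3.139, -0.0, 1.301]
wrist_force: [-18.3, 4.8, 18.3]
finger_gap: 7.4
finger_force: 60.0
[ 0.74655268  3.02482185 -0.04740185]
```

```bash
python3 -m creep '{"slide":[[0.1,-0.03,0],[0,0,0]],"turn":[0,0],"claw":[0,0]}'
python3 - <<'E'
from edges import *
s=manip.read_state();print(s['moment'],s['eef_rot'])
p,d=manip.camera("wrist"); save("w6",p);np.savez("w6",p=p,d=d); report(p,d,35);
E
```

```text
clock: 14.2
eef_pos: [463.2, 242.3, 237.7]
eef_rot: [-3.137, 0.0, 1.301]
wrist_force: [-26.8, 6.4, 23.3]
finger_gap: 7.2
finger_force: 60.1
[1.13671192 4.32766397 0.02104154] [-3.13658267e+00  4.34895255e-04  1.30128968e+00]
lap front yaw -0.2679 pos@0 25.5 med z 41.5 26 19339
lap +y yaw -0.2731 pos@0 67.3 med z 41.5 14 19339
deck rear yaw -0.2926 pos@0 -88.0 med z 29.6 25 24831
deck +y yaw -0.2543 pos@0 72.4 med z 29.6 29 24831
strip lead yaw -0.2612 pos@0 25.2 med z 33.6 18 10107
strip +y yaw -0.2833 pos@0 42.5 med z 33.6 13 10107
```

View pics/w6.png

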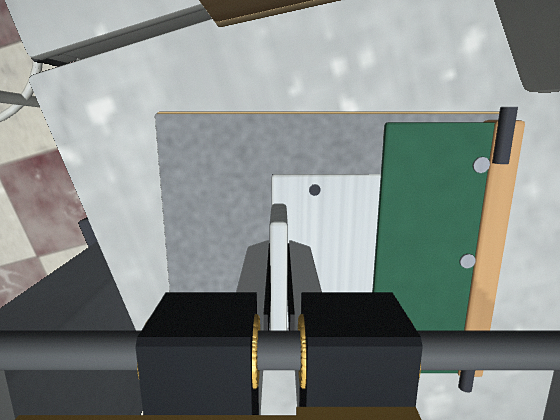

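Picture: leaf pushed deeper (only 272–380 visible in front of the plate), plate level, force rose at the expected stop position with almost no yaw moment: home and square. Now ease the push slightly, press down, and check flatness.

```bash
python3 -m creep '{"slide":[[-0.07,0.02,0],[0,0,-0.1],[0,0,-0.03],[0,0,0],[0,0,0]],"turn":[0,0,0,0,0],"claw":[0,0,0,0,0]}'
python3 - <<'E'
from edges import *
s=manip.read_state();print(s['moment'],s['eef_rot'])
p,d=manip.camera("wrist"); save("w7",p)
a0=-0.27;R=np.array([[np.cos(a0),np.sin(a0)],[-np.sin(a0),np.cos(a0)]])
H=cv2.cvtColor(p,cv2.COLOR_RGB2HSV); g=(H[...,0]>60)&(H[...,0]<95)&(H[...,1]>100)
def pl(P,n):
    for _ in range(3):
        M=np.c_[P[:,:2],np.ones(len(P))];k=np.linalg.lstsq(M,P[:,2],rcond=None)[0];P=P[abs(M@k-P[:,2])<1]
    print(n,"slopes x,y",k[:2].round(4),"z mean",P[:,2].mean().round(2),len(P))
A=pts("wrist",d,~g);A=np.c_[(A[:,:2]-(487.4,236.6))@R.T,A[:,2]]
G=pts("wrist",d,g);G=np.c_[(G[:,:2]-(487.4,236.6))@R.T,G[:,2]]
pl(A[(A[:,0]>-18)&(A[:,0]<22)&(A[:,1]>0)&(A[:,1]<40)&(A[:,2]>31)&(A[:,2]<38)],"leaf")
pl(A[(A[:,0]>-80)&(A[:,0]<20)&(A[:,1]>46)&(A[:,1]<70)&(A[:,2]>26)&(A[:,2]<33)],"deck")
pl(G[(G[:,2]>36)&(G[:,2]<48)&(G[:,0]<75)],"lap")
E
```

```text
clock: 14.88
eef_pos: [462.9, 242.4, 237.6]
eef_rot: [-3.138, -0.0, 1.301]
wrist_force: [-28.7, 1.7, 37.0]
finger_gap: 7.7
finger_force: 60.0
[0.12282516 4.94379655 0.00891898] [-3.1382856e+00 -6.3497916e-05  1.3011871e+00]
leaf slopes x,y [-0.0013  0.0017] z mean 33.6 4762
deck slopes x,y [-0.0008  0.0003] z mean 29.64 8153
lap slopes x,y [0.0002 0.0007] z mean 41.55 16877
```

```bash
python3 -m creep '{"slide":[[0,0,0],[0,0,0],[0,0,0],[0,0,0]],"turn":[0,0,0,0],"claw":[0,0,0,0]}'
python3 - <<'E'
from h import *
p,d=manip.camera("side"); H=cv2.cvtColor(p,cv2.COLOR_RGB2HSV)
P=pts("side",d,(H[...,1]>170)&((H[...,0]<8)|(H[...,0]>172))); P=P[(P[:,0]>480)&(P[:,0]<700)&(abs(P[:,1])<60)]; print("grip",np.percentile(P,[5,50,95],axis=0).round().tolist())
save("s1",p); cv2.imwrite("pics/s1c.png",cv2.resize(cv2.cvtColor(p,cv2.COLOR_RGB2BGR)[140:340,200:400],(600,600)))
E
```

```text
clock: 15.42
eef_pos: [462.9, 242.4, 237.7]
eef_rot: [-3.138, -0.0, 1.301]
wrist_force: [-28.1, 0.8, 36.8]
finger_gap: 7.8
finger_force: 60.0
grip [[602.0, -26.0, 87.0], [620.0, -19.0, 104.0], [642.0, -11.0, 119.0]]
```

View pics/s1c.png

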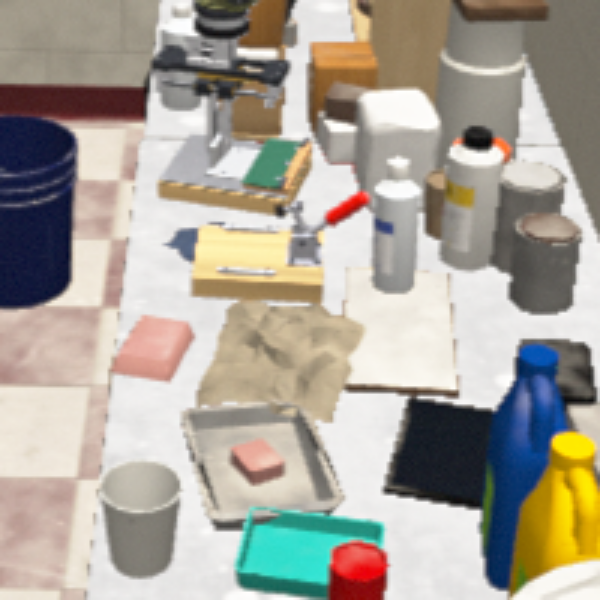

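The clamp stands open (grip at (347,208) in the crop, at its stop height), the strip is held under the plate at (240,160), and bottle, cup and pink bar stand where they were. Handing in.

```bash
python3 -c "
from cell import manip; print(manip.sign_off())"
```

```text
the job is handed in; nothing more can be done
None
```

The job is handed in at about 15 s: clamp open, strip against the stop under the unlifted lap plate, square and centred as far as the wrist camera shows, held pressed down at about 37 N, with the bottle, cup and pink bar undisturbed.

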